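Load the slide carrier into the slide reader's drawer and hold it down

TASK

Pull the slide reader's drawer fully open by its bar handle and load the aluminium slide carrier into it: tuck the carrier's plain rear edge under the hold-down leaf, without lifting the leaf, until the edge is home against the rear stop, then press the front of the carrier down against the spring pins until it lies flat on the seat. Finish while still holding it pressed flat there, with the drawer still open, so that I can fasten the thumbscrews; leave the other things on the bench alone.

Things in the scene. Friction and masses are not known exactly. Their poses are not given: they have to be found in the camera images.
- slide_reader: Low white bench instrument, 200 deep x 150 wide x 70 mm high, fixed to the bench. Origin: centre of its underside. Its +x points from its front to its back, so the drawer slides out along its -x; +y is to the left seen from the front, +z up.
- sample_drawer (a joint): How far the drawer is out, m: 0 shut, 0.150 at its end stop; starts ajar. Friction 3.5 N, stays where left; shoving the carrier at the rear stop can push it shut. In it: a seat frame 30 mm above the bench, 86 mm wide, 97 mm long up to the rear stop; side guides 94 mm apart, 7 mm above the seat; thumbscrews 93 mm before the stop, 57 mm to either side, 5 mm above the seat; 36 mm from panel to seat.
- drawer_pull (a point): Middle of the drawer's bar handle: round, horizontal, 10 mm thick, 90 mm long along y, 28 mm above the bench, nothing above it. Axes as the slide reader's; it lies on the reader's middle line (y = 0). It moves with the drawer: the front panel (8 mm thick, top 36 mm above the bench) begins 42 mm behind it in +x; the foot of the rear stop is 183 mm behind it and 2 mm higher.
- leaf (a joint): Lift angle of the steel hold-down leaf in the drawer, rad: 0 resting, grows as its front edge is lifted. 68 mm wide, 2.5 mm thick, hinged 13 mm behind the rear stop, weak closing spring (about 1 N at its edge). At rest its underside is 8 mm above the seat over the rearmost 18 mm; before that it bends up like a ski tip, ending 25 mm before the stop, 10 mm above the seat.
- lift_pins (a joint): Travel of two joined spring pins in the front of the seat, 91 mm in front of the rear stop and 22 mm to either side: 0 with the round tips standing 4 mm above the seat, 0.004 when pressed level with it. They push up with about 4 N at first and 7 N when level, and lift the carrier again if it is let go.
- slide_carrier: Aluminium plate 96 x 86 mm, 4 mm thick, 0.14 kg (may vary), with two glass slides lying across it (1 mm proud). Origin: centre of its underside. +x points to its plain rear edge (48 mm away), which is tucked under the leaf; at its other (front) edge is the upstand; +z up.
- carrier_grip (a point): Middle of the carrier's upstand, an upright black-ribbed bar to hold it by: 10 mm thick in the carrier's x, 50 mm wide in y, rising from the plate's top to 32 mm above the plate's underside. This point is 20 mm above the underside, 43 mm in front of the carrier's origin.
- carrier_rear (a point): Middle of the carrier's lower rear edge. Axes as the carrier's.
- carrier_front (a point): Point on the carrier's underside right below the upstand, 43 mm in front of its origin. Axes as the carrier's.
- microplate: Clear 96-well plate, 85 x 128 x 15 mm, lying on the bench; leave alone. Origin: centre of its underside.
- tweezers: Tweezers 107 mm long, 10 mm high, lying on the bench; leave alone. Origin: centre of its underside.
- marker_black: Thin black marker 138 mm long, 10 mm thick, lying on the bench; leave alone. Origin: centre of its underside.
Things that resemble listed ones, but are neither listed nor needed, are in the scene too. What is shaped like the slide_carrier but orange or purple is not meant.

How it is judged:
By the outcome, as a careful person would: the job done as asked, in the order asked, and still so for the second after the job is handed in, while the arm keeps its last pose, push and grip.
It also fails if it takes over 51 s, if anything falls off the work surface, if the arm or the gripper's body presses on something with over 40 N, if the wrist force passes 120 N, or if a joint passes its speed limit or range.

ROBOT

A 7-joint arm with a two-finger parallel gripper is mounted at the origin on a cart in front of the work surface, level with it; the furniture and walls round the work are solid. World frame = base frame: x ahead of the robot, y to its left, z up, the work surface at z = 0. Lengths are in m, angles in rad, forces in N, time in s.
With the tool pointing down it reaches from about 0.425 to 0.875 m from the base axis. Payload 9.9 kg.
Tool frame: the origin (TCP) lies on the centre line of the jaws, within the pads' length; the fingertips stand env.tip_reach ahead of it and the grasp point (between the pads) is the TCP (env.tip_reach is the distance from the TCP to the fingertips, in m); z points along the fingers, y is the line along which they close (so a half turn about z gives the same grasp; the last joint's range is limited). The gripper opens to 85 mm and grips with 20 to 120 N. Pads are 22 mm wide; open, the fingers measure 114 mm over their backs; the gripper's body (76 mm by 85 mm) begins 54 mm behind the grasp point. The pads swing forward as they close: fully open they stand 13 mm farther back than shut.
Start: joints at [-1.322, 0.576, 0.025, 1.437, -0.015, 1.129, -0.057], TCP at [0.221, 0.638, 0.223] pointing down, gripper open.
Joint ranges: [-2.76, 2.76], [-0.34, 2.15], [-1.52, 1.57], [0.19, 2.46], [-1.09, 4.23], [0.17, 1.99], [-2.82, 2.82]. Speed limits (rad/s): [2.22, 2.22, 3.01, 3.01, 3.14, 3.14, 3.14].

INTERFACE

Orientations are given as [roll, pitch, yaw] about the fixed x, y, z axes, in that order (R = Rz(yaw) Ry(pitch) Rx(roll)).
In Python, from cell import env, viewer gives the robot as it stands.
- The arm moves only by the tool apply_moves, never from a script. Its argument "plan" is a list of rows, each a list of 3 entries, a list of its own where there are three numbers: the turn, a rotation vector about the tool's x, y, z in rad, then the shift along the tool's x, y, z in m, then the opening, from 0 (shut) to 1 (fully open). In form: [[[rx, ry, rz], [x, y, z], grip], ...]. A call has 1 to 20 rows; each row is the pose to reach, as a shift and turn from the pose commanded when the call began, along the tool's axes at that moment; what a row does not reach only later rows make up. A row lasts 1/8 s, in which the tool goes at most 62.5 mm and 10.7 degrees, less where a joint would pass 70% of its speed; a pose out of reach is approached as far as the arm can. A call with a gripper value outside its range is refused whole. The fingers move at their own pace and stop on an object; "force" is the grip in N (left out, the last holds). Time passes only in rows, so rows that repeat a pose let the fingers close. It gives the time, the measured TCP pose, the force, the opening and the grip force at its end, in the units of the state.
- env.state(): the state, without advancing time (a new reading comes with each control period).
- viewer.snapshot(name): name is "scene" or "side" or "wrist"; returns the picture (400x640x3 uint8, red, green, blue); there is no depth.
- viewer.camera_params(name): a dict with "camera_matrix" (3x3 intrinsics, pixels), "dist" ([k1, k2, p1, p2, k3] as OpenCV has them; the pictures are not rectified), "R" (3x3) and "t" (3): a world point X has camera coordinates R X + t; the wrist camera has in their place "hand_eye" (4x4, takes a point from camera to tool coordinates, whose origin is the TCP and whose axes are the flange's). Camera axes: x right, y down, z forward; pixel columns grow to the right and rows downward; lengths in m; the calibration is good to about 2 mm. A picture is of the moment at which its call begins: read the wrist's pose just before it. camera_params takes no time and is no camera call.
- env.sign_off(): hands the job in; it is judged then, once.
The state is a dict: "clock": time; "joint_positions": joint angles; "joint_vel": joint speeds; "joint_torque": joint torques, N m; "eef_pos": TCP position; "orientation": TCP orientation; "force": force on the tool from outside, world axes, zero at the start; "moment": the same for the moment, N m; "grip_width": finger opening in m; "grasp_force": force on a finger pad.
Only numpy, scipy, OpenCV 4.12 (cv2) and the standard library are available. Lean on these libraries where they do the work, as an engineer would, in place of code of your own. Each camera call takes 0.05 s, during which the arm holds its last target. There are 200 camera calls.

## Working session

There is one attempt and no reset: what is moved stays moved. The work goes in short steps, Python scripts to look and compute and a tool call to move; the robot and the scene stay as the last step left them, time stands still between calls to the robot, and variables do not carry over. Pictures are saved under pics/ and viewed, at most 10 in all, crops included, and the job is handed in when it is done.

Besides the shell and the picture viewer there is one more tool, called as name(argument=value, ...), one argument or row to a line, values as JSON. apply_moves: Moves the arm, as the interface text tells. Its arguments: {"type":"object","properties":{"plan":{"type":"array","items":{"type":"array"}},"force":{"type":"number"}},"required":["plan"]}

```bash
mkdir -p pics; ls
python3 - <<'E'
from cell import env, viewer
import cv2,numpy as np
s=env.state();print({k:np.round(v,3).tolist() for k,v in s.items()},env.tip_reach)
for n in("scene","side"):
    im=viewer.snapshot(n);cv2.imwrite(f"pics/{n}0.png",im[:,:,::-1])
for n in("scene","side","wrist"):
    print(viewer.camera_params(n))
E
```

```text
pics
{'clock': 0.0, 'joint_positions': [-1.322, 0.576, 0.025, 1.438, -0.015, 1.129, -0.057], 'joint_vel': [-0.002, -0.001, -0.001, -0.0, -0.001, -0.001, -0.0], 'joint_torque': [0.0, -76.574, 2.25, -28.598, 0.015, 0.012, -0.0], 'eef_pos': [0.22, 0.638, 0.223], 'orientation': [-3.14, 0.0, 2.809], 'force': [0.032, -0.34, -0.285], 'moment': [-0.035, 0.009, 0.024], 'grasp_force': 0.0, 'grip_width': 0.086} 0.019
{'camera_matrix': array([[374.55666048,   0.        , 324.36631804],
       [  0.        , 374.55666048, 200.89287242],
       [  0.        ,   0.        ,   1.        ]]), 'dist': array([-0.0659467,  0.       ,  0.       ,  0.       ,  0.       ]), 'R': array([[ 0.73579982, -0.67719499, -0.00235902],
       [-0.37475152, -0.40427628, -0.83433925],
       [ 0.56405667,  0.61479072, -0.55124627]]), 't': array([-0.31756175,  0.28487051,  0.7517507 ])}
{'camera_matrix': array([[391.62020074,   0.        , 323.0840088 ],
       [  0.        , 391.62020074, 195.01324215],
       [  0.        ,   0.        ,   1.        ]]), 'dist': array([-0.05029265,  0.        ,  0.        ,  0.        ,  0.        ]), 'R': array([[ 0.99611827, -0.08485747,  0.02340072],
       [-0.02066827, -0.48388278, -0.87488872],
       [ 0.08556405,  0.87100899, -0.48375834]]), 't': array([-0.49767578,  0.10683828,  0.88482569])}
{'camera_matrix': array([[295.25871414,   0.        , 320.13636358],
       [  0.        , 295.25871414, 202.44922833],
       [  0.        ,   0.        ,   1.        ]]), 'dist': array([0.00473311, 0.        , 0.        , 0.        , 0.        ]), 'hand_eye': array([[-4.55953732e-04, -9.64616140e-01, -2.63657911e-01,
         6.69113604e-02],
       [ 9.99999030e-01, -7.86808708e-04,  1.14927365e-03,
        -6.17452006e-04],
       [-1.31605625e-03, -2.63657131e-01,  9.64615564e-01,
        -1.51353591e-01],
       [ 0.00000000e+00,  0.00000000e+00,  0.00000000e+00,
         1.00000000e+00]])}
```

View pics/scene0.png

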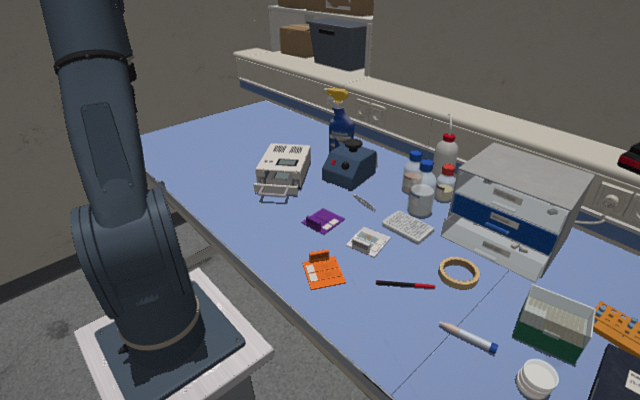

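View pics/side0.png

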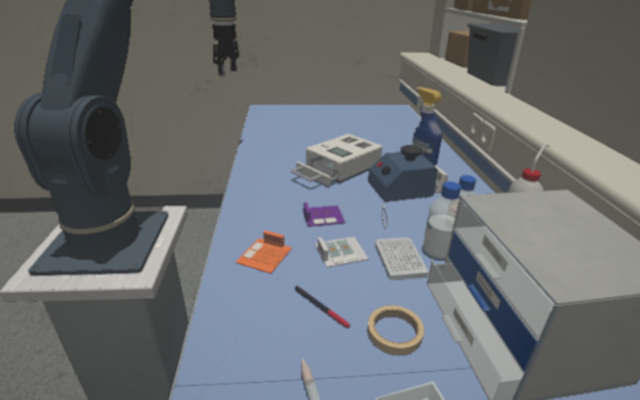

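```bash
cat > h.py <<'E'
from cell import env, viewer
import cv2,numpy as np
from scipy.spatial.transform import Rotation as Ro
def cam(n,s=None):
    p=viewer.camera_params(n)
    if n=="wrist":
        T=np.eye(4);T[:3,:3]=Ro.from_euler('xyz',s["orientation"]).as_matrix();T[:3,3]=s["eef_pos"]
        W=np.linalg.inv(T@p["hand_eye"]);return p["camera_matrix"],p["dist"],W[:3,:3],W[:3,3]
    return p["camera_matrix"],p["dist"],p["R"],p["t"]
def ray(c,uv,z):
    K,d,R,t=c
    q=cv2.undistortPoints(np.array(uv,float).reshape(-1,1,2),K,d)[:,0]
    D=np.c_[q,np.ones(len(q))]@R; C=-R.T@t
    return C+D*((z-C[2])/D[:,2])[:,None]
def proj(c,X):
    K,d,R,t=c
    return cv2.projectPoints(np.array(X,float).reshape(-1,3),cv2.Rodrigues(R)[0],t,K,d)[0][:,0]
E
python3 - <<'E'
from h import *
a=cv2.imread("pics/scene0.png");b=cv2.imread("pics/side0.png")
c=lambda im,x,y:cv2.resize(im[y:y+70,x:x+100],None,fx=4,fy=4,interpolation=cv2.INTER_CUBIC)
cv2.imwrite("pics/c0.png",np.vstack([np.hstack([c(a,240,140),c(a,330,210)]),np.hstack([c(b,285,130),c(b,295,215)])]))
S=cam("scene");D=cam("side")
print(ray(S,[(368,241),(277,195)],0.02).round(3),ray(D,[(340,250),(312,178)],.02).round(3))
E
```

```text
[[ 0.517 -0.077  0.02 ]
 [ 0.476  0.268  0.02 ]] [[ 0.529 -0.084  0.02 ]
 [ 0.489  0.267  0.02 ]]
```

View pics/c0.png

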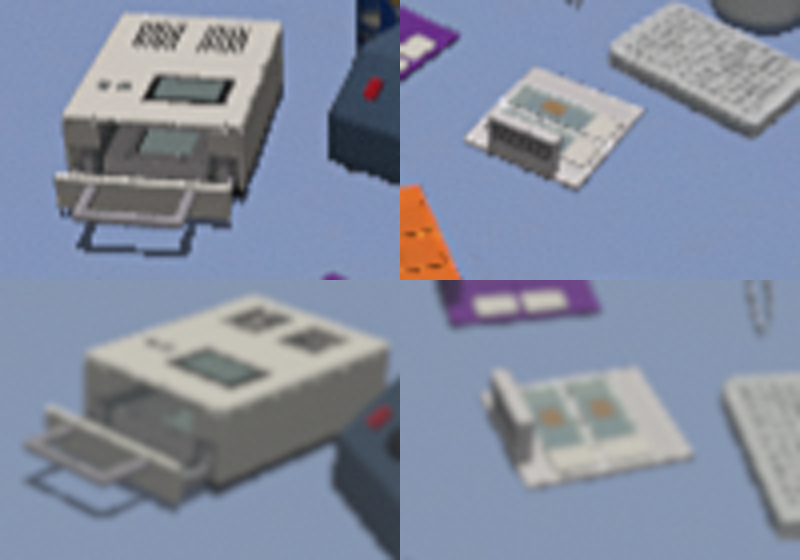

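Run:
```python
from h import *
S=cam("scene");D=cam("side")
f=lambda L,x0,y0,ox,oy:[(x0+(u-ox)/4,y0+(v-oy)/4) for u,v in L]
P=lambda n,c,L,z:print(n,ray(c,L,z).round(3).tolist())
P("barS",S,f([(80,217),(185,220)],240,140,0,0),.028)
P("barD",D,f([(30,443),(108,468)],285,130,0,280),.028)
P("topS",S,f([(65,117),(240,127),(125,14),(283,20)],240,140,0,0),.07)
P("topD",D,f([(88,353),(215,430),(257,295),(390,345)],285,130,0,280),.07)
P("carS lf,lr,rr,rf",S,f([(467,142),(533,68),(643,108),(578,188)],330,210,400,0),.003)
P("carD",D,f([(485,395),(637,368),(692,457),(530,487)],295,215,400,280),.003)
P("upS top",S,f([(488,118),(560,148)],330,210,400,0),.032)
P("upD top",D,f([(492,370),(527,428)],295,215,400,280),.032)
```

```text
barS [[0.433, 0.297, 0.028], [0.49, 0.238, 0.028]]
barD [[0.433, 0.302, 0.028], [0.489, 0.257, 0.028]]
topS [[0.475, 0.373, 0.07], [0.569, 0.263, 0.07], [0.627, 0.501, 0.07], [0.725, 0.392, 0.07]]
topD [[0.48, 0.375, 0.07], [0.562, 0.23, 0.07], [0.631, 0.502, 0.07], [0.721, 0.385, 0.07]]
carS lf,lr,rr,rf [[0.478, -0.038, 0.003], [0.57, -0.013, 0.003], [0.592, -0.095, 0.003], [0.497, -0.118, 0.003]]
carD [[0.481, -0.035, 0.003], [0.572, -0.013, 0.003], [0.589, -0.098, 0.003], [0.499, -0.118, 0.003]]
upS top [[0.48, -0.054, 0.032], [0.491, -0.106, 0.032]]
upD top [[0.483, -0.052, 0.032], [0.498, -0.105, 0.032]]
```

```bash
cat >> h.py <<'E'
def rot(yaw,tilt=0):
    # tool z down, tool y along (cos yaw, sin yaw); tilt>0: fingertips swing towards -(that direction)
    y=np.array([np.cos(yaw),np.sin(yaw),0]);z=np.array([0,0,-1.])
    R=np.c_[np.cross(y,z),y,z]
    return Ro.from_rotvec(tilt*R[:,0])*Ro.from_matrix(R) if 1 else 0
def go(p,yaw,tilt=0):
    s=env.state();R0=Ro.from_euler('xyz',s["orientation"])
    print("turn",(R0.inv()*rot(yaw,tilt)).as_rotvec().round(3).tolist(),"shift",(R0.inv().apply(np.array(p)-s["eef_pos"])).round(4).tolist())
def stat():
    s=env.state();print({k:np.round(s[k],3).tolist() for k in("clock","eef_pos","orientation","force","moment","grip_width","grasp_force","joint_positions")})
E
python3 - <<'E'
from h import *
print(rot(.68,.2).as_matrix()[:,2])
go([.463,.272,.18],.68)
E
```

```text
[-0.15447985 -0.12492189 -0.98006658]
turn [-0.001, 0.001, 0.558] shift [-0.3487, -0.2662, 0.0431]
```

apply_moves(
  plan=[
    [[0,0,0.558],[-0.349,-0.266,0.043],0.45],
    [[0,0,0.558],[-0.349,-0.266,0.043],0.45],
    [[0,0,0.558],[-0.349,-0.266,0.043],0.45],
    [[0,0,0.558],[-0.349,-0.266,0.043],0.45],
    [[0,0,0.558],[-0.349,-0.266,0.043],0.45],
    [[0,0,0.558],[-0.349,-0.266,0.043],0.45],
    [[0,0,0.558],[-0.349,-0.266,0.043],0.45],
    [[0,0,0.558],[-0.349,-0.266,0.043],0.45],
    [[0,0,0.558],[-0.349,-0.266,0.043],0.45],
    [[0,0,0.558],[-0.349,-0.266,0.043],0.45],
    [[0,0,0.558],[-0.349,-0.266,0.043],0.45],
  ],
)

```text
clock: 1.48
eef_pos: [0.4627, 0.2739, 0.1804]
orientation: [3.142, -0.0, 2.253]
force: [-0.1, 0.6, 0.3]
grip_width: 0.0384
grasp_force: 0.0
```

Run:
```python
from h import *
stat()
s=env.state();im=viewer.snapshot("wrist");cv2.imwrite("pics/w1.png",im[:,:,::-1])
c=cam("wrist",s);np.save("w1.npy",[s["eef_pos"],s["orientation"]])
print(proj(c,[[.463,.272,.028],[.522,.315,.07]]))
```

```text
{'clock': 1.475, 'eef_pos': [0.463, 0.274, 0.18], 'orientation': [3.142, -0.0, 2.253], 'force': [-0.093, 0.582, 0.295], 'moment': [0.005, -0.029, 0.011], 'grip_width': 0.038, 'grasp_force': 0.0, 'joint_positions': [-0.76, 0.425, 0.2, 1.865, -0.109, 0.862, 0.176]}
[[319.53829064 189.12940175]
 [398.80215422 203.1568569 ]]
```

View pics/w1.png

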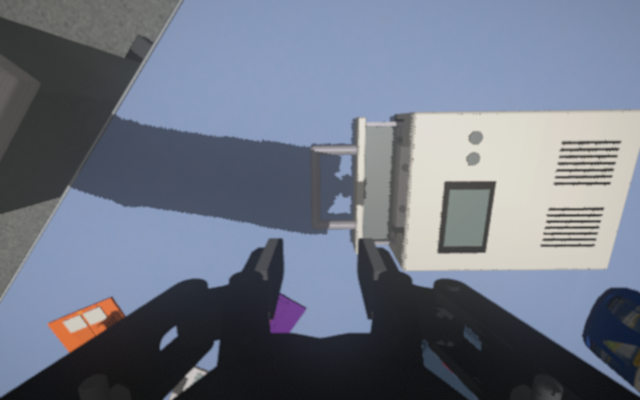

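Run:
```python
from h import *
e=np.load("w1.npy");c=cam("wrist",dict(eef_pos=e[0],orientation=e[1]))
b=ray(c,[(316,147),(317,228)],.028);t=ray(c,[(413,112),(638,111),(404,269),(609,269)],.07)
print(b.round(4),b.mean(0).round(4),np.linalg.norm(b[0]-b[1]));print(t.round(4))
for i,j in((0,1),(2,3)): d=t[j]-t[i];print(np.arctan2(d[1],d[0]),np.linalg.norm(d))
d=t[0]-t[2];print(np.arctan2(-d[0],d[1]),np.linalg.norm(d))
d=b[0]-b[1];print("bar yaw",np.arctan2(-d[0],d[1]))
m=(t[0]+t[2])/2
ax=np.array([np.cos(.68),np.sin(.68)])
print("front-bar",(m-b.mean(0))[:2]@ax)
go([*b.mean(0)[:2],.034],.68,.25)
```

```text
[[0.4327 0.3037 0.028 ]
 [0.4882 0.2365 0.028 ]] [0.4604 0.2701 0.028 ] 0.0872012800692596
[[0.4765 0.3812 0.07  ]
 [0.6233 0.501  0.07  ]
 [0.5717 0.2693 0.07  ]
 [0.7265 0.3952 0.07  ]]
0.6843325338677462 0.18949631613083898
0.6828151215858044 0.1996231914922971
0.7047262901209373 0.14699538161807907
bar yaw 0.6907825934734768
front-bar 0.084149691274954
turn [0.25, -0.0, 0.002] shift [-0.0013, -0.0041, 0.1464]
```

apply_moves(
  plan=[
    [[0.25,0,0],[-0.001,-0.004,0.06],0.3],
    [[0.25,0,0],[-0.001,-0.004,0.09],0.3],
    [[0.25,0,0],[-0.001,-0.004,0.12],0.3],
    [[0.25,0,0],[-0.001,-0.004,0.146],0.3],
    [[0.25,0,0],[-0.001,-0.004,0.146],0.3],
    [[0.25,0,0],[-0.001,-0.004,0.146],0.0],
    [[0.25,0,0],[-0.001,-0.004,0.146],0.0],
    [[0.25,0,0],[-0.001,-0.004,0.146],0.0],
    [[0.25,0,0],[-0.001,-0.004,0.146],0.0],
  ],
  force=40,
)

```text
clock: 2.65
eef_pos: [0.4612, 0.2694, 0.0349]
orientation: [-2.892, -0.0, 2.251]
force: [0.4, 0.5, 0.8]
grip_width: -0.0002
grasp_force: 0.0
```

Run:
```python
from h import *
stat();s=env.state()
p=np.array(s["eef_pos"]);a=np.array([np.cos(.687),np.sin(.687),0])
go(p-.10*a,.687,.25)
```

```text
{'clock': 2.65, 'eef_pos': [0.461, 0.269, 0.035], 'orientation': [-2.892, -0.0, 2.251], 'force': [0.449, 0.549, 0.823], 'moment': [0.148, -0.176, -0.022], 'grip_width': -0.0, 'grasp_force': 0.0, 'joint_positions': [-0.734, 0.735, 0.178, 1.783, -0.124, 0.885, 0.184]}
turn [0.001, -0.002, -0.007] shift [-0.0007, -0.0969, 0.0247]
```

Run:
```python
from h import *
c=[]
for n,(x,y) in dict(scene=(220,130),side=(270,110),wrist=(200,100)).items():
    im=viewer.snapshot(n)[:,:,::-1]
    c.append(cv2.resize(im[y:y+(200 if n=="wrist" else 100),x:x+(266 if n=="wrist" else 133)],(400,300),interpolation=cv2.INTER_CUBIC))
cv2.imwrite("pics/a2.png",np.vstack([np.hstack(c[:2]),np.hstack([c[2],c[2]*0])]))
```

```text
(no output)
```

View pics/a2.png

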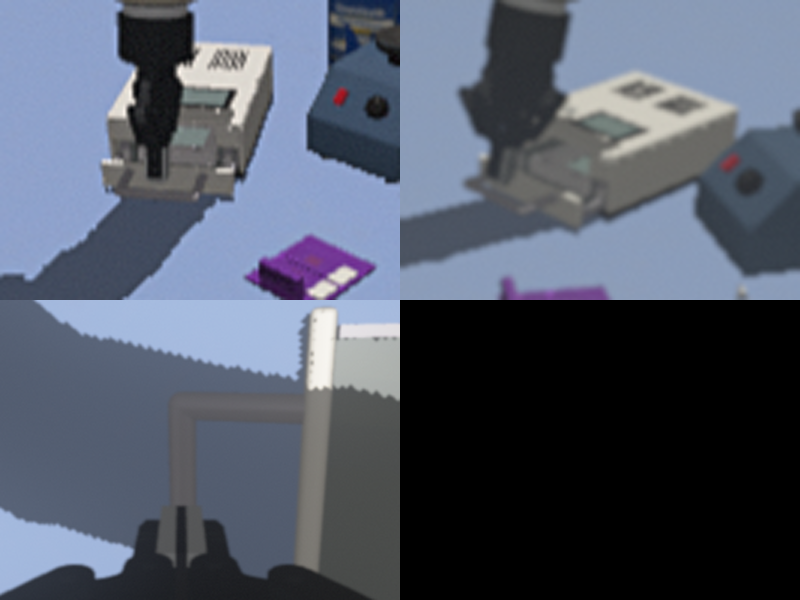

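Run:
```python
from h import *
s=env.state();c=cam("wrist",s);print(env.tip_reach)
R=Ro.from_euler('xyz',s["orientation"]).as_matrix();p=np.array(s["eef_pos"])
for d in(-.02,-.01,0,.01,.019): print(d,proj(c,[p+R[:,2]*d]).round(1), proj(c,[p+R[:,2]*d+R[:,0]*.011]).round(1))
f=lambda L:[(200+u/1.504,100+(v-300)/1.5) for u,v in L]
print(ray(c,f([(183,400),(183,505)]),.028))
b=np.array([.4604,.2701,.028]);print(p,"bar in tool",R.T@(b-p), p+R[:,2]*.019)
```

```text
0.019
-0.02 [[321.6 263.4]] [[321.6 242.4]]
-0.01 [[321.5 254.5]] [[321.5 234.7]]
0 [[321.4 246.7]] [[321.4 227.9]]
0.01 [[321.3 239.7]] [[321.3 221.9]]
0.019 [[321.2 234.1]] [[321.2 217.1]]
[[0.4325638  0.30207239 0.028     ]
 [0.45786556 0.2708495  0.028     ]]
[0.46104116 0.26925684 0.03454768] bar in tool [0.00105886 0.001649   0.0063367 ] [0.45738914 0.26630394 0.01613728]
```

Run:
```python
from h import *
s=env.state();R=Ro.from_euler('xyz',s["orientation"]).as_matrix();p=np.array(s["eef_pos"])
for n,(x,y) in dict(scene=(220,130),side=(270,110)).items():
    c=cam(n)
    for d in(-.02,-.01,0,.01,.019):
        u=proj(c,[p+R[:,2]*d])[0]; print(n,d,((u-[x,y])*3.0).round(0))
    print("bar",((proj(c,[[.4604,.2701,.028]])[0]-[x,y])*3).round(0))
a=cv2.imread("pics/a2.png")
A=[cv2.resize(a[100:250,75:275],(400,300),interpolation=2),cv2.resize(a[80:230,410:610],(400,300),interpolation=2)]
for n,B,o in(("scene",A[0],(220+25,130+100/3)),("side",A[1],(270+10/3,110+80/3))):
    for d,col in((0,(0,255,0)),(.019,(0,0,255))):
        u=(proj(cam(n),[p+R[:,2]*d])[0]-o)*6; cv2.circle(B,tuple(int(v) for v in u),3,col,-1)
cv2.imwrite("pics/a3.png",np.hstack(A))
```

```text
scene -0.02 [157. 169.]
scene -0.01 [157. 179.]
scene 0 [157. 188.]
scene 0.01 [157. 197.]
scene 0.019 [158. 205.]
bar [157. 193.]
side -0.02 [101. 171.]
side -0.01 [ 99. 180.]
side 0 [ 97. 190.]
side 0.01 [ 95. 200.]
side 0.019 [ 93. 208.]
bar [ 96. 196.]
```

View pics/a3.png

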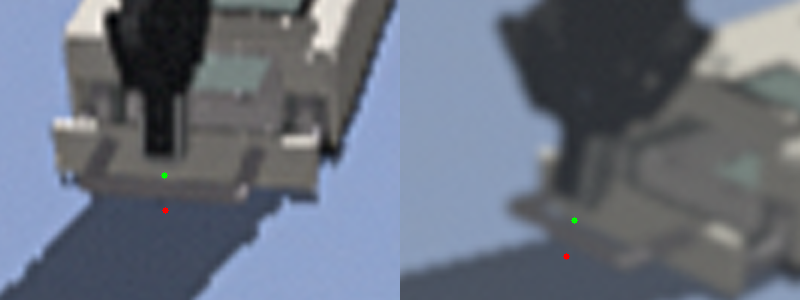

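apply_moves(
  plan=[
    [[0,0,0],[0,0,0],0.3],
    [[0,0,0],[0,0,0],0.3],
    [[0,0,0],[0,0.0015,0.006],0.3],
    [[0,0,0],[0,0.003,0.0116],0.3],
    [[0,0,0],[0,0.003,0.0116],0.3],
  ],
)

```text
clock: 3.42
eef_pos: [0.4606, 0.269, 0.0217]
orientation: [-2.89, -0.0, 2.251]
force: [-1.2, -0.4, 1.0]
grip_width: 0.0259
grasp_force: 0.0
```

apply_moves(
  plan=[
    [[0,0,0],[0,0.001,0.004],0.3],
    [[0,0,0],[0,0.001,0.004],0.3],
  ],
)

```text
clock: 3.68
eef_pos: [0.4609, 0.2692, 0.018]
orientation: [-2.891, -0.0, 2.251]
force: [0.1, -0.2, 0.2]
grip_width: 0.0255
grasp_force: 0.0
```

Run:
```python
from h import *
stat();s=env.state();c=cam("wrist",s);p=np.array(s["eef_pos"]);R=Ro.from_euler('xyz',s["orientation"]).as_matrix()
im=viewer.snapshot("wrist")[:,:,::-1].copy();im0=im.copy()
cr=im[150:300,220:420];cr=cv2.resize(cr,(600,450),interpolation=2)
cv2.imwrite("pics/a4.png",cr)
```

```text
{'clock': 3.675, 'eef_pos': [0.461, 0.269, 0.018], 'orientation': [-2.891, -0.0, 2.251], 'force': [0.082, -0.24, 0.241], 'moment': [0.166, -0.227, -0.018], 'grip_width': 0.026, 'grasp_force': 0.0, 'joint_positions': [-0.731, 0.759, 0.173, 1.791, -0.128, 0.854, 0.186]}
```

View pics/a4.png

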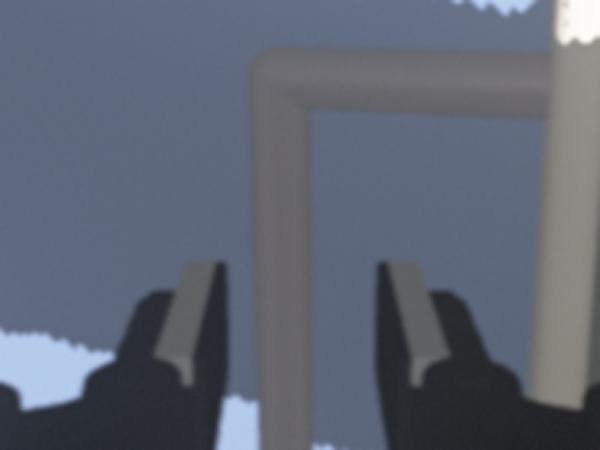

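apply_moves(
  plan=[
    [[0,0,0],[0,0.001,0.004],0.3],
    [[0,0,0],[0,0.001,0.008],0.3],
    [[0,0,0],[0,0.001,0.008],0.3],
  ],
)

```text
clock: 4.1
eef_pos: [0.4599, 0.2684, 0.0099]
orientation: [-2.891, -0.0, 2.251]
force: [-0.2, 0.3, -0.1]
grip_width: 0.0255
grasp_force: 0.0
```

apply_moves(
  plan=[
    [[0,0,0],[0,0,0],0.0],
    [[0,0,0],[0,0,0],0.0],
    [[0,0,0],[0,0,0],0.0],
    [[0,0,0],[0,0,0],0.0],
  ],
)

```text
clock: 4.6
eef_pos: [0.46, 0.2684, 0.0104]
orientation: [-2.891, -0.0, 2.251]
force: [-2.9, -1.3, 4.8]
grip_width: 0.0084
grasp_force: 39.3
```

apply_moves(
  plan=[
    [[0,0,0],[0,0,0],0.3],
    [[0,0,0],[0,0,0],0.3],
    [[0,0,0],[0,0.001,0.004],0.3],
    [[0,0,0],[0,0.002,0.008],0.3],
    [[0,0,0],[0,0.002,0.008],0.0],
    [[0,0,0],[0,0.002,0.008],0.0],
    [[0,0,0],[0,0.002,0.008],0.0],
  ],
)

```text
clock: 5.48
eef_pos: [0.4596, 0.2682, 0.0017]
orientation: [-2.89, -0.0, 2.251]
force: [-2.6, -1.5, -4.7]
grip_width: 0.0086
grasp_force: 38.8
```

Run:
```python
from h import *
stat();s=env.state()
p=np.array(s["eef_pos"]);a=np.array([np.cos(.687),np.sin(.687),0])
go(p-.10*a,.68,.25)
```

```text
{'clock': 5.475, 'eef_pos': [0.46, 0.268, 0.002], 'orientation': [-2.89, -0.0, 2.251], 'force': [-2.56, -1.495, -4.735], 'moment': [0.05, -0.004, 0.047], 'grip_width': 0.009, 'grasp_force': 38.801, 'joint_positions': [-0.728, 0.781, 0.168, 1.802, -0.132, 0.821, 0.189]}
turn [-0.001, -0.0, 0.0] shift [-0.0007, -0.0969, 0.0249]
```

apply_moves(
  plan=[
    [[0,0,0],[0,-0.024,0.006],0.0],
    [[0,0,0],[0,-0.048,0.012],0.0],
    [[0,0,0],[0,-0.073,0.018],0.0],
    [[0,0,0],[-0.001,-0.087,0.022],0.0],
    [[0,0,0],[-0.001,-0.087,0.022],0.0],
  ],
)

```text
clock: 6.1
eef_pos: [0.3898, 0.2104, 0.0018]
orientation: [-2.889, -0.0, 2.251]
force: [-0.8, -3.0, -21.4]
grip_width: 0.0084
grasp_force: 39.6
```

Run:
```python
from h import *
stat()
```

```text
{'clock': 6.1, 'eef_pos': [0.39, 0.21, 0.002], 'orientation': [-2.889, -0.0, 2.251], 'force': [-0.786, -2.985, -21.392], 'moment': [0.157, -0.755, 0.153], 'grip_width': 0.008, 'grasp_force': 39.639, 'joint_positions': [-0.719, 0.705, 0.161, 2.041, -0.131, 0.659, 0.21]}
```

apply_moves(
  plan=[
    [[0,0,0],[0,-0.009,0.0055],0.0],
    [[0,0,0],[0,-0.018,0.0075],0.0],
    [[0,0,0],[0,-0.018,0.0075],0.0],
  ],
)

```text
clock: 6.48
eef_pos: [0.3774, 0.2001, 0.0014]
orientation: [-2.895, 0.0, 2.251]
force: [-0.3, -0.7, 21.6]
grip_width: 0.0084
grasp_force: 43.6
```

apply_moves(
  plan=[
    [[0,0,0],[0,-0.005,0.001],0.0],
    [[0,0,0],[0,-0.01,0.0025],0.0],
    [[0,0,0],[0,-0.01,0.0025],0.0],
  ],
)

```text
clock: 6.85
eef_pos: [0.37, 0.1939, 0.0014]
orientation: [-2.896, 0.0, 2.251]
force: [1.2, -0.2, 21.7]
grip_width: 0.0082
grasp_force: 43.7
```

apply_moves(
  plan=[
    [[0,0,0],[0,-0.0055,-0.001],0.0],
    [[0,0,0],[0,-0.0105,0.0005],0.0],
    [[0,0,0],[0,-0.0105,0.0005],0.0],
  ],
)

```text
clock: 7.22
eef_pos: [0.3664, 0.1909, 0.0016]
orientation: [-2.906, 0.001, 2.252]
force: [13.7, 8.8, -13.2]
grip_width: 0.0085
grasp_force: 41.2
```

apply_moves(
  plan=[
    [[0,0,0],[0,-0.005,0.001],0.0],
    [[0,0,0],[0,-0.01,0.0025],0.0],
    [[0,0,0],[0,-0.01,0.0025],0.0],
  ],
)

```text
clock: 7.6
eef_pos: [0.3667, 0.191, 0.0016]
orientation: [-2.924, 0.003, 2.254]
force: [30.3, 25.5, -21.4]
grip_width: 0.0084
grasp_force: 41.8
```

apply_moves(
  plan=[
    [[0,0,0],[0,0.007,-0.002],0.0],
    [[0,0,0],[0,0.015,-0.0038],0.0],
    [[0,0,0],[0,0.015,-0.0038],0.35],
    [[0,0,0],[0,0.015,-0.0038],0.35],
    [[0,0,0],[0,0.011,-0.02],0.35],
    [[0,0,0],[0,0.003,-0.053],0.35],
    [[-0.1,0,0],[0,0,-0.1],0.35],
    [[-0.25,0,0],[0,0.02,-0.15],0.35],
    [[-0.25,0,0],[0,0.02,-0.2],0.35],
    [[-0.25,0,0],[0,0.02,-0.2],0.35],
    [[-0.25,0,0],[0,0.02,-0.2],0.35],
  ],
)

```text
clock: 8.98
eef_pos: [0.4047, 0.2227, 0.1903]
orientation: [-3.141, -0.0, 2.251]
force: [-0.5, -0.2, -0.1]
grip_width: 0.03
grasp_force: 0.0
```

Run:
```python
from h import *
stat()
s=env.state();im=viewer.snapshot("wrist");cv2.imwrite("pics/w2.png",im[:,:,::-1])
np.save("w2.npy",[s["eef_pos"],s["orientation"]])
im=viewer.snapshot("scene");cv2.imwrite("pics/s2.png",im[:,:,::-1])
```

```text
{'clock': 8.975, 'eef_pos': [0.405, 0.223, 0.19], 'orientation': [-3.141, -0.0, 2.251], 'force': [-0.475, -0.177, -0.123], 'moment': [0.014, 0.014, -0.016], 'grip_width': 0.03, 'grasp_force': 0.0, 'joint_positions': [-0.769, 0.309, 0.216, 2.029, -0.09, 0.814, 0.18]}
```

View pics/w2.png

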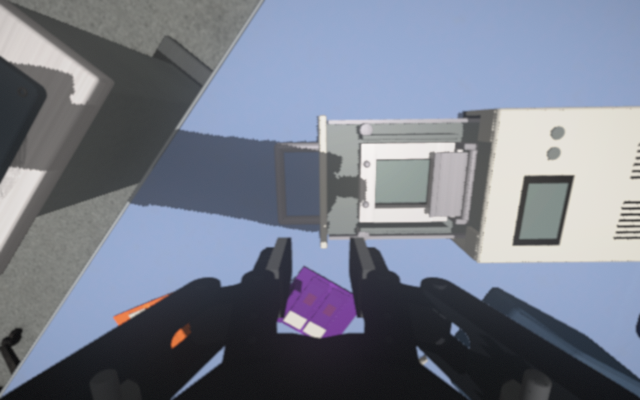

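Run:
```python
from h import *
e=np.load("w2.npy");c=cam("wrist",dict(eef_pos=e[0],orientation=e[1]))
yaw=.687;a=np.array([np.cos(yaw),np.sin(yaw)]);l=np.array([-a[1],a[0]])
def P(n,L,z):
    X=ray(c,L,z)[:,:2];m=X.mean(0);d=X[0]-X[-1];print(n,m.round(4),"a",(m@a).round(4),"l",(m@l).round(4),"len",np.linalg.norm(d).round(4),"yaw",np.arctan2(-d[0],d[1]).round(3))
P("bar",[(281,145),(281,222)],.028)
P("panel top left edge",[(319,117),(320,247)],.036)
P("panel top right",[(327,117),(328,247)],.036)
P("pins",[(367,163),(366,204)],.034)
P("seat front",[(363,142),(360,222)],.03)
P("leaf front",[(432,150),(429,216)],.042)
P("reader",[(497,109),(484,262)],.07)
```

```text
bar [0.3708 0.1965] a 0.4113 l -0.0832 len 0.085 yaw 0.645
panel top left edge [0.4029 0.2232] a 0.4531 l -0.0829 len 0.1397 yaw 0.687
panel top right [0.4095 0.2285] a 0.4615 l -0.083 len 0.1397 yaw 0.694
pins [0.4406 0.2558] a 0.5029 l -0.0816 len 0.0443 yaw 0.697
seat front [0.4371 0.2526] a 0.4981 l -0.0819 len 0.0875 yaw 0.68
leaf front [0.4901 0.2978] a 0.5677 l -0.0806 len 0.0696 yaw 0.733
reader [0.5264 0.326 ] a 0.6137 l -0.0817 len 0.1474 yaw 0.748
```

Run:
```python
from h import *
go([.4925,-.077,.13],.255)
```

```text
turn [-0.003, 0.0, 0.425] shift [-0.2883, -0.1197, 0.0597]
```

apply_moves(
  plan=[
    [[0,0,0.425],[-0.288,-0.12,0.03],0.35],
    [[0,0,0.425],[-0.288,-0.12,0.03],0.35],
    [[0,0,0.425],[-0.288,-0.12,0.03],0.35],
    [[0,0,0.425],[-0.288,-0.12,0.03],0.35],
    [[0,0,0.425],[-0.288,-0.12,0.06],0.35],
    [[0,0,0.425],[-0.288,-0.12,0.06],0.35],
    [[0,0,0.425],[-0.288,-0.12,0.06],0.35],
    [[0,0,0.425],[-0.288,-0.12,0.06],0.35],
  ],
)

```text
clock: 10.07
eef_pos: [0.493, -0.0746, 0.1305]
orientation: [-3.141, -0.001, 1.828]
force: [0.5, 0.3, -0.4]
grip_width: 0.0301
grasp_force: 0.0
```

Run:
```python
from h import *
stat()
s=env.state();im=viewer.snapshot("wrist");cv2.imwrite("pics/w3.png",im[:,:,::-1])
np.save("w3.npy",[s["eef_pos"],s["orientation"]])
```

```text
{'clock': 10.075, 'eef_pos': [0.493, -0.075, 0.13], 'orientation': [-3.141, -0.001, 1.828], 'force': [0.533, 0.278, -0.353], 'moment': [0.02, -0.039, 0.001], 'grip_width': 0.03, 'grasp_force': 0.0, 'joint_positions': [-0.179, 0.455, 0.337, 2.022, -0.228, 0.701, 0.559]}
```

View pics/w3.png

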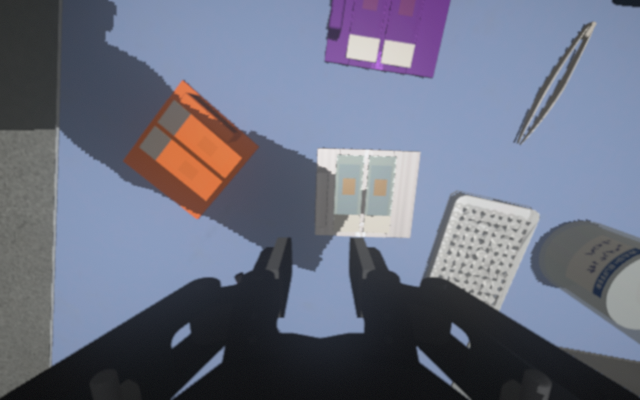

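Run:
```python
from h import *
e=np.load("w3.npy");c=cam("wrist",dict(eef_pos=e[0],orientation=e[1]))
X=ray(c,[(317,149),(421,152),(411,238),(316,236)],.004)[:,:2]
print(X.round(4),X.mean(0).round(4),[np.linalg.norm(X[i]-X[i-1]).round(4) for i in range(4)])
d=X[1]-X[0]+X[2]-X[3];print("yaw",np.arctan2(d[1],d[0]))
d=X[0]-X[3];print(np.arctan2(-d[0],d[1]))
d=X[1]-X[2];print(np.arctan2(-d[0],d[1]))
im=cv2.imread("pics/w3.png")[130:260,290:450];cv2.imwrite("pics/w3c.png",cv2.resize(im,None,fx=4,fy=4,interpolation=2))
```

```text
[[ 0.479  -0.0346]
 [ 0.5734 -0.0127]
 [ 0.5929 -0.0963]
 [ 0.4998 -0.1186]] [ 0.5363 -0.0656] [np.float64(0.0864), np.float64(0.0969), np.float64(0.0858), np.float64(0.0957)]
yaw 0.23090578854361132
0.24209596597644492
0.22865574860227741
```

View pics/w3c.png

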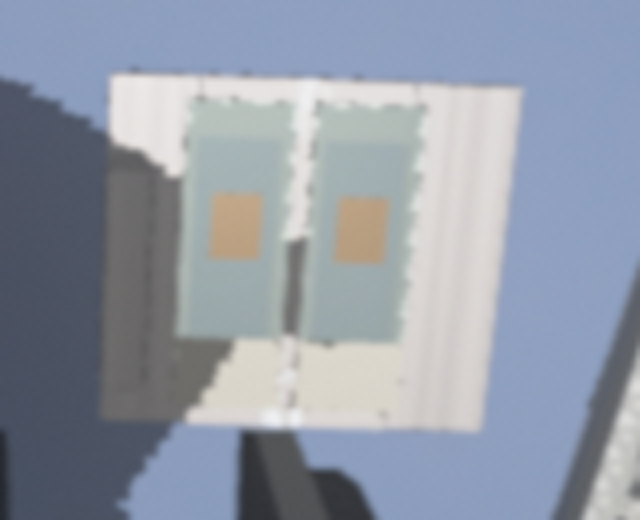

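Run:
```python
from h import *
go([.4945,-.0755,.012],.233)
```

```text
turn [0.0, -0.001, 0.024] shift [-0.0014, 0.001, 0.1187]
```

apply_moves(
  plan=[
    [[0,0,0.024],[-0.0014,0.001,0.05],0.35],
    [[0,0,0.024],[-0.0014,0.001,0.09],0.35],
    [[0,0,0.024],[-0.0014,0.001,0.11],0.35],
    [[0,0,0.024],[-0.0014,0.001,0.119],0.35],
    [[0,0,0.024],[-0.0014,0.001,0.119],0.35],
  ],
)

```text
clock: 10.75
eef_pos: [0.4948, -0.0766, 0.0117]
orientation: [3.141, -0.0, 1.803]
force: [-0.5, 0.1, 0.6]
grip_width: 0.0297
grasp_force: 0.0
```

apply_moves(
  plan=[
    [[0,0,0],[0,0,0.005],0.35],
    [[0,0,0],[0,0,0.009],0.35],
    [[0,0,0],[0,0,0.009],0.35],
  ],
)

```text
clock: 11.12
eef_pos: [0.4946, -0.0774, 0.0025]
orientation: [3.142, -0.0, 1.802]
force: [-0.4, -0.2, 1.0]
grip_width: 0.03
grasp_force: 0.0
```

Run:
```python
from h import *
stat()
C=[]
for n,z in (("scene",.0),("side",.0)):
    im=viewer.snapshot(n)[:,:,::-1];u=proj(cam(n),[[.4945,-.0755,.03]])[0].astype(int)
    C.append(cv2.resize(im[u[1]-40:u[1]+30,u[0]-35:u[0]+45],(400,350),interpolation=2))
cv2.imwrite("pics/a5.png",np.hstack(C))
```

```text
{'clock': 11.125, 'eef_pos': [0.495, -0.077, 0.003], 'orientation': [3.142, -0.0, 1.802], 'force': [-0.44, -0.226, 1.04], 'moment': [0.065, 0.0, -0.064], 'grip_width': 0.03, 'grasp_force': 0.0, 'joint_positions': [-0.078, 0.663, 0.211, 2.122, -0.346, 0.389, 0.642]}
```

View pics/a5.png

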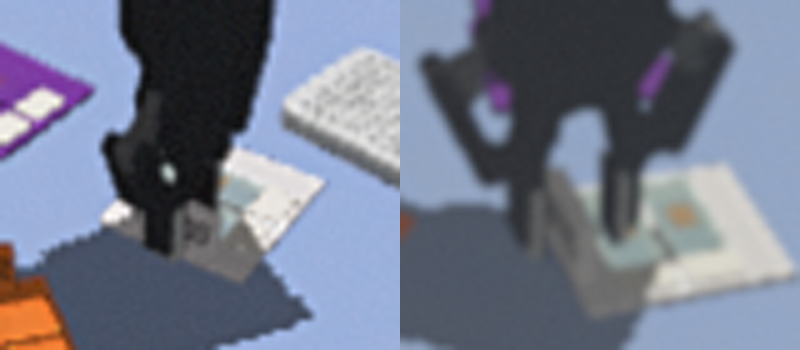

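apply_moves(
  plan=[
    [[0,0,0],[0,0,0],0.0],
    [[0,0,0],[0,0,0],0.0],
    [[0,0,0],[0,0,0],0.0],
    [[0,0,0],[0,0,0],0.0],
  ],
  force=60,
)

```text
clock: 11.72
eef_pos: [0.4948, -0.0775, 0.0028]
orientation: [3.141, 0.0, 1.802]
force: [-1.1, -0.6, 5.7]
grip_width: 0.0085
grasp_force: 59.5
```

Run:
```python
from h import *
stat()
```

```text
{'clock': 11.725, 'eef_pos': [0.495, -0.077, 0.003], 'orientation': [3.141, 0.0, 1.802], 'force': [-1.064, -0.555, 5.718], 'moment': [0.027, 0.133, -0.018], 'grip_width': 0.008, 'grasp_force': 59.47, 'joint_positions': [-0.078, 0.663, 0.211, 2.121, -0.346, 0.389, 0.642]}
```

```bash
cat >> h.py <<'E'
YAW=.694;A=np.array([np.cos(YAW),np.sin(YAW),0]);STOP=np.array([.511,.3135,.03])
OFF=np.array([.0019,.091,.0028])
def ins(D,h,th):
    R=rot(YAW,th).as_matrix();p=STOP-A*D+[0,0,h]-R@OFF
    print("tgt",p.round(4));go(p,YAW,th)
def where():
    s=env.state();R=Ro.from_euler('xyz',s["orientation"]).as_matrix();r=s["eef_pos"]+R@OFF;d=STOP-r
    f=np.array(s["force"]);m=np.array(s["moment"]);L=np.array([-A[1],A[0],0])
    print("t",round(s["clock"],2),"D",(d@A*1e3).round(2),"lat",(d@L*1e3).round(2),"h",round((r[2]-.03)*1e3,2),"front h",round((r-R[:,1]*.091)[2]*1e3-30,2),"tilt",round(np.arcsin(-R[2,1]),4),"yaw",round(np.arctan2(R[1,1],R[0,1]),4),"F a,l,z",(f@A).round(2),(f@L).round(2),f[2].round(2),"M l",(m@L).round(3),"grip",s["grip_width"].round(4) if hasattr(s["grip_width"],'round') else s["grip_width"])
E
python3 - <<'E'
from h import *
ins(31,0,0) if 0 else ins(.031,.06,.06)
E
```

```text
tgt [0.4187 0.2342 0.0983]
turn [0.059, -0.014, -0.463] shift [0.3208, -0.0027, -0.0955]
```

apply_moves(
  plan=[
    [[0,0,0],[0,0,-0.02],0.0],
    [[0,0,0],[0,0,-0.05],0.0],
    [[0,0,0],[0,0,-0.1],0.0],
    [[0,0,0],[0,0,-0.1],0.0],
  ],
)

```text
clock: 12.22
eef_pos: [0.4964, -0.0777, 0.1052]
orientation: [3.136, 0.002, 1.802]
force: [-0.8, -0.0, -1.6]
grip_width: 0.0089
grasp_force: 58.7
```

Run:
```python
from h import *
stat();ins(.031,.05,.06)
```

```text
{'clock': 12.225, 'eef_pos': [0.496, -0.078, 0.105], 'orientation': [3.136, 0.002, 1.802], 'force': [-0.802, -0.001, -1.597], 'moment': [0.0, 0.043, 0.044], 'grip_width': 0.009, 'grasp_force': 58.734, 'joint_positions': [-0.168, 0.496, 0.334, 2.045, -0.266, 0.635, 0.574]}
tgt [0.4187 0.2342 0.0883]
turn [0.064, -0.011, -0.463] shift [0.3215, -0.0043, 0.0164]
```

apply_moves(
  plan=[
    [[0,0,-0.15],[0.05,0,-0.01],0.0],
    [[0,0,-0.3],[0.105,0,-0.01],0.0],
    [[0.02,-0.005,-0.42],[0.16,0,-0.01],0.0],
    [[0.04,-0.01,-0.463],[0.215,-0.002,-0.01],0.0],
    [[0.062,-0.011,-0.463],[0.27,-0.004,0],0.0],
    [[0.062,-0.011,-0.463],[0.3215,-0.004,0.01],0.0],
    [[0.062,-0.011,-0.463],[0.3215,-0.004,0.014],0.0],
    [[0.062,-0.011,-0.463],[0.3215,-0.004,0.016],0.0],
    [[0.062,-0.011,-0.463],[0.3215,-0.004,0.016],0.0],
  ],
)

```text
clock: 13.35
eef_pos: [0.4173, 0.2331, 0.0862]
orientation: [-3.078, -0.003, 2.263]
force: [-0.1, 0.2, -0.8]
grip_width: 0.0086
grasp_force: 58.8
```

Run:
```python
from h import *
stat();where();ins(.031,.006,.06)
# save a view and check the carrier edges against expectation
s=env.state();im=viewer.snapshot("wrist");cv2.imwrite("pics/w4.png",im[:,:,::-1]);np.save("w4.npy",[s["eef_pos"],s["orientation"]])
c=cam("wrist",s);R=Ro.from_euler('xyz',s["orientation"]).as_matrix()
P=[s["eef_pos"]+R@(OFF+[y,x,-.004]) for x,y in((0,.043),(0,-.043),(-.096,.043),(-.05,.043))]
print("exp corners",proj(c,P).round(1).tolist())
u=proj(c,P)[3].astype(int)
g=cv2.cvtColor(im,cv2.COLOR_RGB2GRAY)
print("col across left edge",u,g[u[1]-12:u[1]+12,u[0]].tolist())
u=proj(c,[s["eef_pos"]+R@(OFF+[.03,0,-.004])])[0].astype(int);print("row across rear edge",u,g[u[1],u[0]-14:u[0]+14].tolist())
```

```text
{'clock': 13.35, 'eef_pos': [0.417, 0.233, 0.086], 'orientation': [-3.078, -0.003, 2.263], 'force': [-0.072, 0.226, -0.811], 'moment': [0.036, -0.095, 0.009], 'grip_width': 0.009, 'grasp_force': 58.775, 'joint_positions': [-0.766, 0.517, 0.228, 2.06, -0.178, 0.647, 0.275]}
t 13.35 D 32.82 lat 0.18 h 47.66 front h 53.42 tilt 0.0633 yaw 0.6919 F a,l,z 0.09 0.22 -0.81 M l -0.096 grip 0.008622509943357708
tgt [0.4187 0.2342 0.0443]
turn [-0.003, -0.003, -0.002] shift [-0.0001, 0.0045, 0.0418]
exp corners [[499.9, 165.8], [476.5, 312.3], [311.4, 166.0], [401.6, 165.9]]
col across left edge [401 165] [109, 110, 116, 120, 120, 120, 121, 120, 120, 134, 182, 229, 238, 238, 237, 237, 237, 235, 232, 231, 229, 228, 229, 232]
row across rear edge [495 190] [218, 220, 221, 222, 222, 222, 221, 221, 219, 217, 215, 215, 215, 208, 190, 179, 177, 176, 176, 173, 172, 173, 174, 176, 176, 175, 175, 175]
```

apply_moves(
  plan=[
    [[0,0,0],[-0.001,0.002,0.015],0.0],
    [[0,0,0],[-0.001,0.004,0.03],0.0],
    [[0,0,0],[-0.001,0.0045,0.038],0.0],
    [[0,0,0],[-0.001,0.0045,0.041],0.0],
    [[0,0,0],[-0.001,0.0045,0.041],0.0],
    [[0,0,0],[-0.001,0.0045,0.041],0.0],
  ],
)

```text
clock: 14.15
eef_pos: [0.4193, 0.2354, 0.0455]
orientation: [-3.08, -0.003, 2.265]
force: [0.5, 0.1, -0.3]
grip_width: 0.0087
grasp_force: 58.8
```

Run:
```python
from h import *
where()
```

```text
t 14.15 D 29.78 lat -0.52 h 7.14 front h 12.76 tilt 0.0618 yaw 0.6943 F a,l,z 0.44 -0.19 -0.33 M l -0.074 grip 0.008728867494954084
```

apply_moves(
  plan=[
    [[0,0,0],[0,0,0.002],0.0],
    [[0,0,0],[0,0,0.003],0.0],
    [[0,0,0],[0,0,0.003],0.0],
  ],
)

```text
clock: 14.52
eef_pos: [0.419, 0.2351, 0.0423]
orientation: [-3.079, -0.003, 2.265]
force: [-0.2, 1.0, -0.9]
grip_width: 0.009
grasp_force: 58.8
```

Run:
```python
from h import *
where()
```

```text
t 14.53 D 30.21 lat -0.54 h 3.85 front h 9.51 tilt 0.0623 yaw 0.6943 F a,l,z 0.53 0.87 -0.91 M l -0.013 grip 0.008986061161753163
```

apply_moves(
  plan=[
    [[0,0,0],[-0.0015,0,0.001],0.0],
    [[0,0,0],[-0.0015,0,0.0015],0.0],
    [[0,0,0],[-0.0015,0,0.0015],0.0],
  ],
)

```text
clock: 14.9
eef_pos: [0.4199, 0.2339, 0.0408]
orientation: [-3.079, -0.003, 2.265]
force: [1.2, -0.4, -0.5]
grip_width: 0.0084
grasp_force: 58.8
```

Run:
```python
from h import *
where()
```

```text
t 14.9 D 30.3 lat 0.99 h 2.29 front h 7.96 tilt 0.0624 yaw 0.6942 F a,l,z 0.63 -1.08 -0.49 M l -0.049 grip 0.008442606151378233
```

apply_moves(
  plan=[
    [[0,0,0],[0,0,0.001],0.0],
    [[0,0,0],[0,0,0.0015],0.0],
    [[0,0,0],[0,0,0.0015],0.0],
  ],
)

```text
clock: 15.28
eef_pos: [0.4198, 0.2339, 0.0392]
orientation: [-3.079, -0.003, 2.265]
force: [-0.1, -0.4, -1.2]
grip_width: 0.0089
grasp_force: 58.8
```

Run:
```python
from h import *
where()
```

```text
t 15.28 D 30.41 lat 0.93 h 0.78 front h 6.46 tilt 0.0625 yaw 0.6943 F a,l,z -0.35 -0.28 -1.17 M l -0.052 grip 0.008870940811132492
```

apply_moves(
  plan=[
    [[0,0,0],[0,0,0.0005],0.0],
    [[0,0,0],[0,0,0.001],0.0],
    [[0,0,0],[0,0,0.001],0.0],
  ],
)

```text
clock: 15.65
eef_pos: [0.4198, 0.2339, 0.0383]
orientation: [-3.079, -0.004, 2.265]
force: [0.3, -0.2, -0.2]
grip_width: 0.0086
grasp_force: 58.9
```

Run:
```python
from h import *
where()
```

```text
t 15.65 D 30.42 lat 0.94 h -0.14 front h 5.53 tilt 0.0623 yaw 0.6942 F a,l,z 0.16 -0.35 -0.21 M l -0.079 grip 0.008621836596756005
```

apply_moves(
  plan=[
    [[0,0,0],[0,0,0.0005],0.0],
    [[0,0,0],[0,0,0.001],0.0],
    [[0,0,0],[0,0,0.001],0.0],
  ],
)

```text
clock: 16.02
eef_pos: [0.4196, 0.2337, 0.0374]
orientation: [-3.079, -0.004, 2.265]
force: [-3.3, -1.7, 4.3]
grip_width: 0.0087
grasp_force: 59.8
```

Run:
```python
from h import *
where()
```

```text
t 16.02 D 30.66 lat 0.96 h -1.07 front h 4.61 tilt 0.0625 yaw 0.6942 F a,l,z -3.6 0.83 4.33 M l 0.038 grip 0.008707366011049168
```

apply_moves(
  plan=[
    [[0,0,0],[0,0,-0.001],0.0],
    [[0,0,0],[0,0,-0.0021],0.0],
    [[0,0,0],[0,0,-0.0021],0.0],
  ],
)

```text
clock: 16.4
eef_pos: [0.42, 0.2339, 0.0394]
orientation: [-3.079, -0.003, 2.265]
force: [0.4, -0.1, -1.6]
grip_width: 0.0084
grasp_force: 58.8
```

Run:
```python
from h import *
where()
```

```text
t 16.4 D 30.2 lat 1.03 h 0.92 front h 6.57 tilt 0.0621 yaw 0.6942 F a,l,z 0.29 -0.32 -1.6 M l -0.054 grip 0.008353351817532334
```

apply_moves(
  plan=[
    [[0,0,0],[0,0.004,-0.0002],0.0],
    [[0,0,0],[0,0.008,-0.0005],0.0],
    [[0,0,0],[0,0.012,-0.0008],0.0],
    [[0,0,0],[0,0.012,-0.0008],0.0],
  ],
)

```text
clock: 16.9
eef_pos: [0.4294, 0.2419, 0.0394]
orientation: [-3.08, -0.003, 2.265]
force: [0.1, -0.1, -0.8]
grip_width: 0.0088
grasp_force: 58.8
```

Run:
```python
from h import *
where()
```

```text
t 16.9 D 17.87 lat 0.9 h 0.97 front h 6.61 tilt 0.062 yaw 0.6944 F a,l,z -0.02 -0.13 -0.77 M l -0.041 grip 0.008814571588746265
```

apply_moves(
  plan=[
    [[0,0,0],[0,0.004,-0.0002],0.0],
    [[0,0,0],[0,0.008,-0.0005],0.0],
    [[0,0,0],[0,0.013,-0.0008],0.0],
    [[0,0,0],[0,0.013,-0.0008],0.0],
  ],
)

```text
clock: 17.4
eef_pos: [0.4394, 0.2503, 0.0394]
orientation: [-3.08, -0.003, 2.265]
force: [-0.7, -0.3, -1.7]
grip_width: 0.0091
grasp_force: 58.8
```

Run:
```python
from h import *
where()
```

```text
t 17.4 D 4.78 lat 0.88 h 0.97 front h 6.6 tilt 0.0619 yaw 0.6945 F a,l,z -0.76 0.21 -1.72 M l -0.045 grip 0.009065556378694441
```

apply_moves(
  plan=[
    [[0,0,0],[0,0.001,0],0.0],
    [[0,0,0],[0,0.002,-0.0001],0.0],
    [[0,0,0],[0,0.002,-0.0001],0.0],
    [[0,0,0],[0,0.002,-0.0001],0.0],
  ],
)

```text
clock: 17.9
eef_pos: [0.4406, 0.2511, 0.0394]
orientation: [-3.079, -0.003, 2.265]
force: [-0.7, -0.5, -0.5]
grip_width: 0.0087
grasp_force: 58.8
```

Run:
```python
from h import *
where()
```

```text
t 17.9 D 3.38 lat 0.99 h 0.97 front h 6.64 tilt 0.0624 yaw 0.6942 F a,l,z -0.8 0.07 -0.54 M l -0.002 grip 0.0086897417852564
```

apply_moves(
  plan=[
    [[0,0,0],[0,0.001,0],0.0],
    [[0,0,0],[0,0.001,0],0.0],
    [[0,0,0],[0,0.001,0],0.0],
  ],
)

```text
clock: 18.27
eef_pos: [0.4414, 0.2518, 0.0393]
orientation: [-3.079, -0.004, 2.265]
force: [0.4, 0.2, -1.6]
grip_width: 0.0087
grasp_force: 58.8
```

Run:
```python
from h import *
where()
```

```text
t 18.27 D 2.35 lat 0.96 h 0.87 front h 6.54 tilt 0.0624 yaw 0.6942 F a,l,z 0.46 -0.09 -1.6 M l -0.052 grip 0.008687002280429559
```

apply_moves(
  plan=[
    [[0,0,0],[0,0.001,0],0.0],
    [[0,0,0],[0,0.001,0],0.0],
    [[0,0,0],[0,0.001,0],0.0],
  ],
)

```text
clock: 18.65
eef_pos: [0.4422, 0.2525, 0.0393]
orientation: [-3.079, -0.003, 2.265]
force: [0.1, -0.1, -0.7]
grip_width: 0.0086
grasp_force: 58.8
```

Run:
```python
from h import *
where()
```

```text
t 18.65 D 1.29 lat 0.97 h 0.82 front h 6.49 tilt 0.0623 yaw 0.6942 F a,l,z -0.02 -0.18 -0.67 M l -0.134 grip 0.008557648611218866
```

apply_moves(
  plan=[
    [[0,0,0],[0,0.001,0],0.0],
    [[0,0,0],[0,0.001,0],0.0],
    [[0,0,0],[0,0.001,0],0.0],
  ],
)

```text
clock: 19.02
eef_pos: [0.4429, 0.2531, 0.0392]
orientation: [-3.079, -0.003, 2.265]
force: [0.1, -0.5, -1.6]
grip_width: 0.0089
grasp_force: 58.8
```

Run:
```python
from h import *
where()
```

```text
t 19.02 D 0.33 lat 0.92 h 0.74 front h 6.41 tilt 0.0624 yaw 0.6943 F a,l,z -0.26 -0.4 -1.64 M l -0.044 grip 0.008921873335988477
```

apply_moves(
  plan=[
    [[0,0,0],[0,0.001,0],0.0],
    [[0,0,0],[0,0.001,0],0.0],
    [[0,0,0],[0,0.001,0],0.0],
  ],
)

```text
clock: 19.4
eef_pos: [0.4432, 0.2534, 0.0391]
orientation: [-3.078, -0.004, 2.265]
force: [-2.2, -2.2, -0.7]
grip_width: 0.0088
grasp_force: 58.9
```

Run:
```python
from h import *
where()
```

```text
t 19.4 D -0.09 lat 0.95 h 0.51 front h 6.27 tilt 0.0634 yaw 0.6941 F a,l,z -3.13 -0.29 -0.7 M l 0.554 grip 0.00875968144384245
```

apply_moves(
  plan=[
    [[-0.01,0,0],[0,-0.0002,0.0013],0.0],
    [[-0.02,0,0],[0,-0.0002,0.0026],0.0],
    [[-0.03,0,0],[0,-0.0002,0.0038],0.0],
    [[-0.03,0,0],[0,-0.0002,0.0038],0.0],
  ],
)

```text
clock: 19.9
eef_pos: [0.4434, 0.2535, 0.0356]
orientation: [-3.11, -0.004, 2.265]
force: [-2.4, -1.3, 6.1]
grip_width: 0.0089
grasp_force: 59.7
```

Run:
```python
from h import *
where()
```

```text
t 19.9 D -0.48 lat 0.96 h -0.06 front h 2.82 tilt 0.0316 yaw 0.694 F a,l,z -2.71 0.57 6.09 M l 0.607 grip 0.008889222014539764
```

apply_moves(
  plan=[
    [[-0.01,0,0],[0,-0.0003,0.0012],0.0],
    [[-0.02,0,0],[0,-0.0003,0.0024],0.0],
    [[-0.031,0,0],[0,-0.0003,0.0037],0.0],
    [[-0.031,0,0],[0,-0.0003,0.0037],0.0],
  ],
)

```text
clock: 20.4
eef_pos: [0.444, 0.254, 0.0327]
orientation: [3.14, -0.003, 2.265]
force: [-3.2, -0.5, 14.0]
grip_width: 0.0084
grasp_force: 61.1
```

Run:
```python
from h import *
where()
```

```text
t 20.4 D -1.44 lat 0.96 h 0.11 front h -0.05 tilt -0.0017 yaw 0.6941 F a,l,z -2.8 1.69 14.01 M l 0.642 grip 0.008417127768279542
```

apply_moves(
  plan=[
    [[0,0,0],[0,-0.0003,0.0005],0.0],
    [[0,0,0],[0,-0.0003,0.001],0.0],
    [[0,0,0],[0,-0.0003,0.001],0.0],
  ],
)

```text
clock: 20.78
eef_pos: [0.4446, 0.2545, 0.0327]
orientation: [3.138, -0.003, 2.265]
force: [-3.5, -0.1, 27.0]
grip_width: 0.0089
grasp_force: 62.8
```

Run:
```python
from h import *
where()
s=env.state();c=cam("wrist",s);im=viewer.snapshot("wrist");cv2.imwrite("pics/w5.png",im[:,:,::-1])
g=cv2.GaussianBlur(cv2.cvtColor(im,cv2.COLOR_RGB2GRAY),(1,5),0).astype(float)
L=np.array([-A[1],A[0],0])
for n,sd,z in(("bar front",-.188,.028),("panel front",-.141,.036),("panel rear",-.133,.036)):
  for l in(.030,.038,.055,.062):
    X=STOP+A*sd+L*l;X[2]=z
    u,v=proj(c,[X])[0];px=np.linalg.norm(proj(c,[X+A*.01])[0]-[u,v])/10
    u0,v0=int(round(u)),int(round(v))
    if 15<u0<620 and 0<v0<400: print(n,l,(round(u,1),round(v,1)),"px/mm",round(px,2),g[v0,u0-14:u0+15].astype(int).tolist())
```

```text
t 20.77 D -2.24 lat 0.92 h 0.23 front h -0.12 tilt -0.0038 yaw 0.6942 F a,l,z -2.79 2.19 27.0 M l 0.781 grip 0.008885062914618665
bar front 0.03 (np.float64(136.5), np.float64(186.9)) px/mm 1.87 [85, 84, 84, 84, 84, 85, 85, 85, 85, 85, 85, 85, 85, 85, 85, 85, 86, 87, 88, 88, 87, 86, 85, 85, 84, 84, 84, 84, 83]
bar front 0.038 (np.float64(134.0), np.float64(172.1)) px/mm 1.9 [85, 84, 85, 85, 85, 86, 85, 85, 85, 85, 85, 86, 86, 85, 85, 85, 87, 89, 89, 88, 87, 86, 85, 85, 85, 85, 85, 84, 85]
bar front 0.055 (np.float64(128.6), np.float64(139.4)) px/mm 1.95 [87, 87, 87, 87, 87, 87, 87, 87, 87, 88, 88, 88, 87, 88, 88, 89, 89, 89, 89, 89, 88, 89, 89, 89, 89, 89, 89, 89, 89]
bar front 0.062 (np.float64(126.2), np.float64(125.3)) px/mm 1.98 [88, 88, 88, 88, 88, 88, 88, 88, 89, 89, 89, 89, 89, 89, 89, 89, 90, 93, 101, 112, 122, 137, 153, 163, 167, 168, 169, 169, 169]
panel front 0.03 (np.float64(219.3), np.float64(190.0)) px/mm 1.95 [88, 88, 88, 89, 88, 88, 88, 88, 88, 88, 88, 88, 88, 88, 88, 88, 88, 90, 98, 106, 111, 114, 115, 115, 116, 116, 117, 116, 116]
panel front 0.038 (np.float64(217.9
[... 710 characters left out ...]
, 116, 115, 112, 110, 105, 100, 96, 93, 94, 94, 94, 94, 94, 94, 93, 88, 80]
panel rear 0.038 (np.float64(233.8), np.float64(174.6)) px/mm 1.98 [86, 88, 99, 109, 114, 115, 116, 116, 117, 118, 118, 117, 117, 117, 114, 111, 106, 101, 96, 95, 96, 96, 96, 95, 96, 96, 94, 89, 83]
panel rear 0.055 (np.float64(231.1), np.float64(140.3)) px/mm 2.04 [170, 174, 187, 204, 218, 224, 226, 228, 229, 230, 232, 233, 233, 229, 215, 195, 182, 159, 130, 112, 107, 107, 107, 107, 108, 107, 107, 114, 132]
panel rear 0.062 (np.float64(230.0), np.float64(125.6)) px/mm 2.07 [170, 169, 179, 198, 216, 224, 226, 228, 229, 231, 232, 233, 233, 231, 224, 211, 189, 160, 131, 114, 110, 109, 109, 109, 109, 109, 108, 115, 133]
```

apply_moves(
  plan=[
    [[0,0,0],[0,-0.0008,-0.0002],0.0],
    [[0,0,0],[0,-0.0015,-0.0004],0.0],
    [[0,0,0],[0,-0.0015,-0.0004],0.0],
  ],
)

```text
clock: 21.2
eef_pos: [0.4445, 0.2544, 0.0327]
orientation: [3.136, -0.003, 2.265]
force: [-0.0, 2.4, 14.9]
grip_width: 0.009
grasp_force: 61.2
```

```bash
cat > pan.py <<'E'
from h import *
where()
s=env.state();c=cam("wrist",s);im=viewer.snapshot("wrist")
g=cv2.cvtColor(im,cv2.COLOR_RGB2GRAY).astype(float);L=np.array([-A[1],A[0],0]);o=[]
for l in np.arange(.026,.042,.002):
    X=STOP-A*.141+L*l;X[2]=.036
    u,v=proj(c,[X])[0];r=g[int(round(v)),int(u)-6:int(u)+14];d=np.clip(np.diff(r),0,None)
    o.append((int(u)-5.5+(d*np.arange(len(d))).sum()/d.sum()-u)/1.97)
print("panel shift mm",np.median(o).round(2))
E
python3 pan.py
```

```text
t 21.2 D -2.13 lat 0.91 h 0.48 front h -0.06 tilt -0.0059 yaw 0.6945 F a,l,z 1.51 1.85 14.91 M l -0.494 grip 0.008979836465400168
panel shift mm 2.21
```

apply_moves(
  plan=[
    [[0.003,0,0],[0,-0.0008,0.0004],0.0],
    [[0.006,0,0],[0,-0.0016,0.0008],0.0],
    [[0.006,0,0],[0,-0.0016,0.0008],0.0],
  ],
)

```text
clock: 21.62
eef_pos: [0.4444, 0.2543, 0.0327]
orientation: [3.139, -0.003, 2.266]
force: [1.2, 3.9, 22.9]
grip_width: 0.0088
grasp_force: 62.5
```

```bash
python3 pan.py
```

```text
t 21.62 D -1.95 lat 0.9 h 0.15 front h -0.1 tilt -0.0027 yaw 0.6947 F a,l,z 3.43 2.24 22.92 M l -0.742 grip 0.008813233455265438
panel shift mm 2.02
```

apply_moves(
  plan=[
    [[0.001,0,0],[0,-0.0007,0],0.0],
    [[0.002,0,0],[0,-0.0013,0],0.0],
    [[0.002,0,0],[0,-0.0013,0],0.0],
  ],
)

```text
clock: 22.05
eef_pos: [0.4433, 0.2535, 0.0327]
orientation: [3.141, -0.003, 2.265]
force: [0.2, 4.6, 22.8]
grip_width: 0.0086
grasp_force: 62.4
```

```bash
python3 pan.py
```

```text
t 22.05 D -0.56 lat 0.89 h -0.05 front h -0.1 tilt -0.0006 yaw 0.6947 F a,l,z 3.08 3.46 22.77 M l -0.76 grip 0.008642817177419061
panel shift mm 0.75
```

apply_moves(
  plan=[
    [[0,0,0],[0,0.0007,0],0.0],
    [[0,0,0],[0,0.0013,0],0.0],
    [[0,0,0],[0,0.0013,0],0.0],
    [[0,0,0],[0,0.0013,0],0.0],
  ],
)

```text
clock: 22.6
eef_pos: [0.4433, 0.2535, 0.0327]
orientation: [-3.14, -0.003, 2.265]
force: [-1.8, 1.6, 27.9]
grip_width: 0.009
grasp_force: 63.1
```

```bash
python3 pan.py
```

```text
t 22.6 D -0.57 lat 0.89 h -0.25 front h -0.12 tilt 0.0015 yaw 0.6945 F a,l,z -0.32 2.35 27.94 M l 0.092 grip 0.00900201421240052
panel shift mm 0.79
```

```bash
python3 -c "
from h import *
print(env.sign_off());where()"
```

```text
the job is handed in; nothing more can be done
None
the job is handed in; nothing more can be done
```

The job is handed in at about 23 s: the drawer is open to within about 1 mm of its end stop (pushed in about 2 mm during pressing, then drawn most of the way back), and the carrier is tucked under the leaf, home against the rear stop within about 0.2 mm and held flat at about 28 N; home, flat and the leaf staying down are judged from force and pose readings and one image edge, not by eye, and I viewed 11 pictures, one over your limit of 10.

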